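# Switch on the egg display's lights in its latched switch box

### The job

The lights of the egg display are off. Push the knob of the switch box in and give it its quarter turn to release the lid, never forcing it where it jams; raise the lid and flip the yellow-handled switch fully on, leaving the black-handled cooling switch on. Then lower the lid, push it in against its seal, turn the knob back and let go so that the lid is locked shut; do not disturb the egg carton, the spray bottle or the price stand.

Things in the scene. Friction and masses are not known exactly. Their poses are not given: they have to be found in the camera images.
- switchbox: Grey switch box on a dark sloped plinth, fixed to the counter. Origin on the counter under the box's middle; z up; -x is the low front, roughly towards the robot; y runs along the hinge. Foot plate 215 x 250 mm; box 180 mm deep (front to hinge), 220 mm wide, walls 5 mm. Its top slopes up 12 degrees from front to hinge: front rim about 109 mm, hinge 152 mm above the counter.
- lid_hinge (a point): Middle of the hinge line, at the lid's underside on the high far edge of the box: 68 mm towards +x and 152 mm up from the box's origin. The frame turns with the lid: y along the hinge, -x along the lid to its free front edge, z out of its outer face. Locked, z leans 12 degrees from vertical to the front.
- lid (a joint): Lid angle, rad: 0 locked shut, 1.78 vertical, stop at 1.9. Lid 180 x 220 x 10 mm, 0.18 to 0.28 kg, grey frame, clear pane. Its stiff hinge (0.4 N m) keeps it where it is left. Unlocked, the springy seal under the front edge holds it ajar at 0.03 to 0.05. Pushed in on the knob it goes 4 mm below the locked position (-0.027, rigid stop): it moves from about 12 N and is at the stop by 18 N.
- lid_edge (a point): Middle of the lid's free front edge (half way through its 10 mm thickness), 180 mm from the hinge.
- knob_grip (a point): Point to grip on the black wing knob: on its axis, 28 mm above the lid's outer face, 144 mm from the hinge and 36 mm from the front edge. Wing 60 mm long (this frame's y), 14 mm thick (x), from 6 to 44 mm above the lid, on a disc 46 mm wide, 6 mm high; z points out of the lid. Locked, the wing is parallel to the hinge; released, it points from front to hinge.
- latch (a joint): Knob angle, rad: 0 to 0.25 locked, 1.57 released; stops at both ends; unlocks counter-clockwise seen from above. Its cam tongue sits behind a 3 mm lip of the catch on the front wall: it passes, either way, only while the lid is pushed in almost to its stop, about 3 mm or more below the locked position; otherwise it jams near 0.25 (unlocking) or 0.95 (locking). Friction 0.06 N m.
- lights_handle (a point): Middle of the free end of the yellow handle in the box, 50 mm to +y of the box's middle. Handle 32 mm wide along the hinge, 9 mm thick, 26 mm out of its white switch body (nose 46 mm front to hinge, 54 wide, top parallel to the lid, 37 mm below the locked lid). It pivots 30 mm from this point, about a line parallel to the hinge and 90 mm from it. Off, it leans to the front; on, to the hinge.
- lights (a joint): Yellow handle's angle, rad: 0 off (leaning 0.45 to the front), 0.9 on (leaning 0.45 towards the hinge). Stays where it is left; needs about 4 N at its end.
- cooling_handle (a point): Middle of the free end of the black switch handle, on the box's -y side, 100 mm from the yellow one; same shape. Leave it on.
- cooling (a joint): Black handle's angle, rad: 0 off, 0.9 on. It is on at the start and must stay on.
- carton: Loose egg carton beside the box, grey-brown pulp with a yellow band, 246 mm long (x) x 110 mm x 65 mm high, 0.68 kg. Origin: middle of its underside. Leave alone.
- spray: Loose white spray bottle with blue band, 76 mm diameter, 202 mm high. Origin: middle of its underside. Leave alone.
- price_stand: Loose price stand, white card 125 x 85 mm on a black foot 75 x 110 mm, 150 mm high. Origin: middle of its underside. Leave alone.
- catch: Steel catch plate inside the front wall, under the lid in front of the knob; only the knob's cam tongue touches it, about 24 mm from the knob's axis. Frame origin: middle of the box's underside; z leans 12 degrees to the front as the locked lid's. Turning the knob against its lip without enough push strains it: 50 N on it (about 1.2 N m on the knob) is forcing.

How it is judged:
By the outcome, as a careful person would: the job done as asked, in the order asked, and still so for the second after the job is handed in, with the robot touching nothing.
It also fails if it takes over 72 s, if anything falls off the work surface, if the arm or the gripper's body presses on something with over 40 N, if the wrist force passes 120 N, or if a joint passes its speed limit or range.

### The arm

A 6-joint arm with a two-finger parallel gripper is mounted at the origin on the work surface. World frame = base frame: x ahead of the robot, y to its left, z up, the work surface at z = 0. Lengths are in mm, angles in rad, forces in N, time in s.
With the tool pointing down it reaches from about 350 to 975 mm from the base axis. Payload 7.1 kg.
Tool frame: the origin (TCP) lies at the very end of the fingers, on their centre line; the grasp point (between the pads) lies 19 mm behind it; x points along the fingers, y is the direction in which the jaws open and shut, and the axes are right-handed (so a half turn about x gives the same grasp; the last joint's range is limited). The gripper opens to 88 mm and grips with 3 to 60 N. Pads are 20 mm wide; open, the fingers measure 115 mm over their backs; the gripper's body (75 mm by 178 mm) begins 61 mm behind the grasp point.
Start: joints at [-1.162, 0.423, 1.63, -0, 1.089, -0.019], TCP at [259.309, -568.651, 222.675] pointing down, gripper open.
Joint ranges: [-3, 3], [-0.9, 2.11], [0.09, 2.58], [-1.31, 4.45], [0.11, 2.69], [-2.54, 2.54]. Speed limits (rad/s): [2.39, 2.39, 3.01, 3.14, 3.14, 3.14].

### API

Orientations are given as a rotation vector (axis times angle).
In Python, from workcell import ctrl gives the robot as it stands. The module is installed in compiled form; this text tells all that it offers.
- The arm moves only by the tool carry_out, never from a script. Its argument "commands" is a list of rows, each a list of 6 numbers: the shift along the tool's x, y, z in m, then the turn, a rotation vector about the tool's x, y, z in degrees. In form: [[tx, ty, tz, rx, ry, rz], ...]. A call has 1 to 8 rows; each row shifts and turns the pose as measured when the row begins, along the tool's axes as they then stand; what a row does not reach is not made up. A row lasts 1/8 s, in which the tool goes at most 62.5 mm and 10.7 degrees, less where a joint would pass 70% of its speed; a pose out of reach is approached as far as the arm can. A call with a gripper value outside its range is refused whole. "grip" is the closure, from 0 (fully open) to 1 (shut), set as the call begins (left out, the last holds). The fingers move at their own pace and stop on an object; the grip force is fixed at half the most. Time passes only in rows, so rows that do not move let the fingers close. It gives the time, the measured TCP pose, the force and the opening at its end, in the units of the state.
- ctrl.get_obs(): the state, without advancing time (a new reading comes with each control period).
- ctrl.get_image(name): name is "side" or "top" or "wrist"; returns a dict with "pixels" (420x560x3 uint8, blue, green, red), "intrinsics" (3x3 intrinsics, pixels), "dist_coeffs" ([k1, k2, p1, p2, k3] as OpenCV has them; the pictures are not rectified), "rvec" (rotation vector, rad) and "tvec" (3), from world to camera coordinates, as OpenCV has them. Camera axes: x right, y down, z forward; pixel columns grow to the right and rows downward; lengths in mm; the calibration is good to about 2 mm. A picture is of the moment at which its call begins. There is no depth.
- ctrl.close_job(): hands the job in, once; it reports no verdict.
The state is a dict: "t": time; "qpos": joint angles; "qvel": joint speeds; "joint_torque": joint torques, N m; "ee_pos": TCP position; "orientation": TCP orientation; "ft_force": force on the tool from outside, world axes, zero at the start; "moment": the same for the moment, N m; "width": finger opening in mm.
Only numpy, scipy, OpenCV 4.12 (cv2) and the standard library are available. Lean on these libraries where they do the work, as an engineer would, in place of code of your own. Each camera call takes 0.05 s, during which the arm holds its last target. There are 200 camera calls.

## Working session

There is one attempt and no reset: what is moved stays moved. The work goes in short steps, Python scripts to look and compute and a tool call to move; the robot and the scene stay as the last step left them, time stands still between calls to the robot, and variables do not carry over. Pictures are saved under pics/ and viewed, about 8 in all and at most 12, crops included, and the job is handed in when it is done.

Besides the shell and the picture viewer there is one more tool, called after "Request:" as a command line: name --pt "numbers of a row" for each row, then --argument value for the rest. carry_out: Moves the arm, as the interface text tells. Its arguments: {"type":"object","properties":{"commands":{"type":"array"},"grip":{"type":"number"}},"required":["commands"]}

```bash
mkdir -p pics; python3 - <<'E'
from workcell import ctrl
import cv2,numpy as np,json
o=ctrl.get_obs();print({k:np.round(v,3).tolist() for k,v in o.items()})
for n in ["top","side"]:
    d=ctrl.get_image(n);cv2.imwrite(f"pics/{n}0.png",d["pixels"])
    print(n,[np.round(np.array(d[k]),3).tolist() for k in("intrinsics","dist_coeffs","rvec","tvec")])
E
```

```text
{'t': 0.0, 'qpos': [-1.162, 0.424, 1.631, -0.0, 1.089, -0.019], 'qvel': [-0.0, -0.001, -0.001, 0.001, -0.0, 0.001], 'joint_torque': [0.002, -54.461, -27.366, 0.065, 0.023, -0.0], 'ee_pos': [259.092, -568.167, 221.909], 'orientation': [1.985, 0.433, -1.986], 'ft_force': [-0.447, -0.103, -0.887], 'moment': [0.02, -0.038, 0.037], 'width': 87.414}
top [[[539.71, 0.0, 283.465], [0.0, 539.71, 212.518], [0.0, 0.0, 1.0]], [-0.05, 0.0, 0.0, 0.0, 0.0], [2.063, -2.152, 0.236], [46.715, 592.669, 1179.394]]
side [[[391.263, 0.0, 285.579], [0.0, 391.263, 209.005], [0.0, 0.0, 1.0]], [-0.068, 0.0, 0.0, 0.0, 0.0], [2.343, -0.505, 0.209], [-510.771, 258.326, 674.163]]
```

View pics/top0.png

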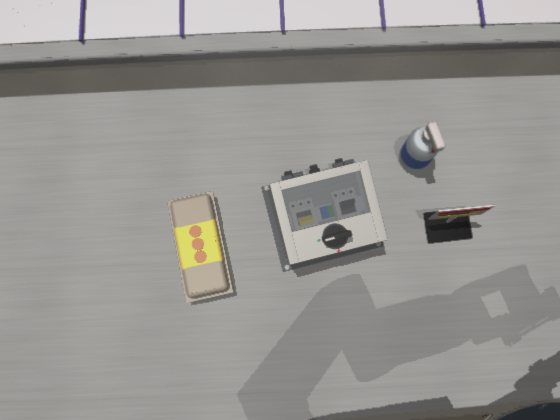

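View pics/side0.png

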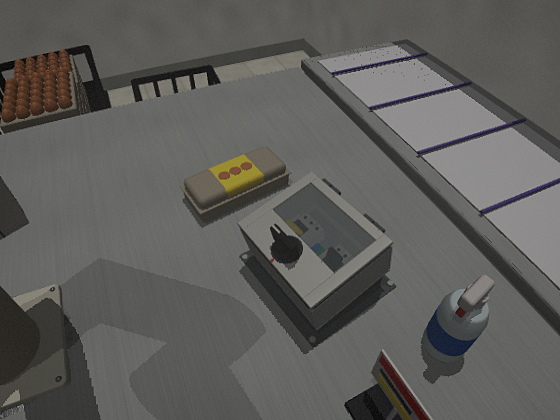

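The top view shows the box at about (328,215) with its knob at (335,236). The carton is to its left at (200,247), the spray at (420,148) and the stand at (448,222). I'll zoom in on both views to get the corners.

```bash
python3 - <<'E'
import cv2,numpy as np
a=cv2.imread("pics/top0.png")[150:280,255:395];b=cv2.imread("pics/side0.png")[165:345,230:400]
a=cv2.resize(a,None,fx=2.8,fy=2.8*1.0,interpolation=cv2.INTER_CUBIC);b=cv2.resize(b,(400,424),interpolation=cv2.INTER_CUBIC)
c=np.zeros((424,800,3),np.uint8);c[:a.shape[0],:a.shape[1]]=a;c[:,400:]=b
cv2.imwrite("pics/crop.png",c)
E
```

```text
(no output)
```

View pics/crop.png

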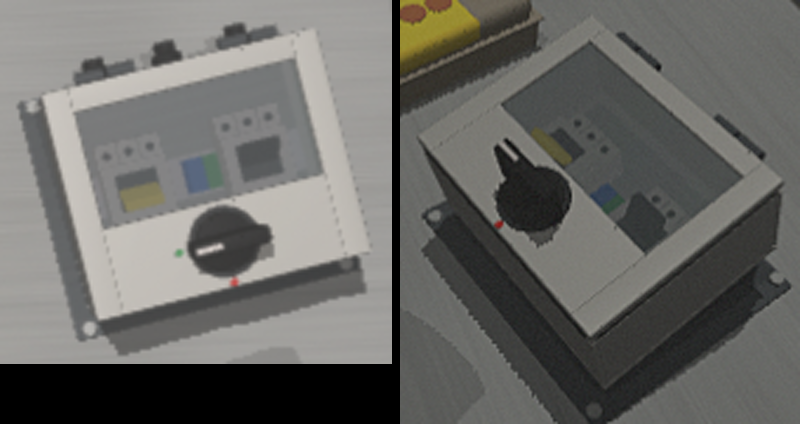

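```bash
cat > h.py <<'E'
import numpy as np,cv2,json
from scipy.spatial.transform import Rotation as R
from scipy.optimize import least_squares
S=np.deg2rad(12)
def box(p): return R.from_euler('z',p[2]),np.array([p[0],p[1],0])
def lidpt(p,u,v,w,th=0):   # lid frame point -> world, lid angle th
    a=S+0 ; r=R.from_euler('y',-S+th)   # th>0 raises the front edge
    Rb,t=box(p); return Rb.apply(np.array([68,0,152])+r.apply([u,v,w]))+t
def lidR(p,th=0): return box(p)[0]*R.from_euler('y',-S+th)
def proj(d,P): return cv2.projectPoints(np.float64(P).reshape(-1,1,3),np.array(d["rvec"],float),np.array(d["tvec"],float),np.array(d["intrinsics"],float),np.array(d["dist_coeffs"],float))[0].reshape(-1,2)
def tool(yvec,xvec):  # orientation with tool x=xvec, y~yvec
    x=xvec/np.linalg.norm(xvec); y=yvec-x*(yvec@x); y/=np.linalg.norm(y)
    return R.from_matrix(np.c_[x,y,np.cross(x,y)])
def rel(pos,rot):   # shift (mm) and turn (deg) in tool axes from present pose
    from workcell import ctrl
    o=ctrl.get_obs(); r0=R.from_rotvec(o["orientation"])
    print("t",round(o["t"],2),"pos",np.round(o["ee_pos"],1),"F",np.round(o["ft_force"],1),"w",round(o["width"],1))
    print("shift mm",np.round(r0.inv().apply(pos-np.array(o["ee_pos"])),1),"turn deg",np.round((r0.inv()*rot).as_rotvec(degrees=True),1))
E
python3 - <<'E'
from h import *
from workcell import ctrl
T=np.array([[44,97],[315,30],[370,250],[97,320]])/2.8+[255,150]
Sd=(np.array([[592,18],[783,185],[592,335],[420,137]])-[400,0])/2.353+[230,165]
d={n:ctrl.get_image(n) for n in("top","side")}
uv=[(0,110),(0,-110),(-180,-110),(-180,110)]
def f(p):
    P=np.array([lidpt(p,u,v,10) for u,v in uv]); return np.r_[(proj(d["top"],P)-T).ravel(),(proj(d["side"],P)-Sd).ravel()]
# th sign check
print(lidpt([0,0,0],-180,0,0,0),lidpt([0,0,0],-180,0,0,.5))
s=least_squares(f,[600,0,0]);p=s.x;print(np.round(p,3),np.round(s.fun.reshape(-1,2),1).tolist())
np.save("p.npy",p)
K=lidpt(p,-144,0,28+10);print("knob",K,"disc px",proj(d["top"],[lidpt(p,-144,0,16)]),proj(d["side"],[lidpt(p,-144,0,16)]))
for w in(30,-30):print(proj(d["top"],[lidpt(p,-144,w,54)]))
n=lidR(p).apply([0,0,1]);x=lidR(p).apply([1,0,0])
print("lid z",n)
rot=tool(x,-n);rel(lidpt(p,-144,0,54+40),rot)
print("wrist cam",R.from_rotvec(ctrl.get_obs()["orientation"]).as_matrix())
E
```

```text
[-108.06656813    0.          114.57589565] [-104.45502131    0.          203.56806789]
[ 5.96244e+02 -7.23830e+01  2.04000e-01] [[-0.7, -1.6], [0.9, -1.3], [1.0, 0.5], [0.3, 0.2], [-0.0, -1.7], [1.2, -1.7], [-1.2, 1.8], [-2.0, -0.4]]
knob [517.1577427  -88.71086086 159.23032535] disc px [[335.81085279 235.99347404]] [[286.2979565  248.12731824]]
[[324.57887605 239.98779679]]
[[352.40327929 233.04910627]]
lid z [-0.20361725 -0.04203913  0.9781476 ]
t 0.2 pos [ 259.2 -568.3  222.2] F [-0.1  0.2  0.8] w 87.8
shift mm [   8.5 -332.  -422.4] turn deg [-76.9   8.   10.2]
wrist cam [[-3.85389610e-04  4.14884670e-01 -9.09873926e-01]
 [ 8.62944438e-04 -9.09873517e-01 -4.14884849e-01]
 [-9.99999553e-01 -9.45062955e-04 -7.36661841e-06]]
```

The fit is consistent: residuals are up to about 2 px, and the predicted knob position matches the picture. Now I'll move towards the knob.

Request:
carry_out --pt "0 -0.037 -0.047 0 0 0" --pt "0 -0.037 -0.047 0 0 0" --pt "0 -0.037 -0.047 0 0 0" --pt "0 -0.037 -0.047 0 0 0" --pt "0 -0.037 -0.047 0 0 0" --pt "0 -0.037 -0.047 0 0 0" --pt "0 -0.037 -0.047 0 0 0" --pt "0 -0.037 -0.047 0 0 0"

```text
t: 1.2
ee_pos: [484.1, -134.9, 221.9]
orientation: [1.991, 0.422, -1.988]
ft_force: [0.6, -0.9, 0.1]
width: 88.0
```

Request:
carry_out --pt "0 0 0 -9.5 1 1.2" --pt "0 0 0 -9.5 1 1.2" --pt "0 0 0 -9.5 1 1.2" --pt "0 0 0 -9.5 1 1.2" --pt "0 0 0 -9.5 1 1.2" --pt "0 0 0 -9.5 1 1.2" --pt "0 0 0 -9.5 1 1.2" --pt "0 0 0 -9.5 1 1.2"

```text
t: 2.2
ee_pos: [485.8, -128.7, 221.5]
orientation: [1.146, 1.174, -0.878]
ft_force: [0.6, 0.7, -0.5]
width: 87.8
```

```bash
cat > go.py <<'E'
import sys
from h import *
p=np.load("p.npy")
# usage: go.py knob height_of_TCP_above_lid knobangle lidangle
def knob(h,ang=0,th=0):
    L=lidR(p,th); n=L.apply([0,0,1]); y=L.apply([np.cos(ang),np.sin(ang),0])
    rel(lidpt(p,-144,0,10+h,th),tool(y,-n))
if __name__=="__main__": knob(*map(float,sys.argv[1:]))
E
python3 go.py 94; python3 - <<'E'
from h import *
from workcell import ctrl
d=ctrl.get_image("wrist");cv2.imwrite("pics/w1.png",d["pixels"]);p=np.load("p.npy")
uv=[(0,110),(0,-110),(-180,-110),(-180,110)]
print(proj(d,[lidpt(p,u,v,10) for u,v in uv]).round(),proj(d,[lidpt(p,-144,w,54) for w in(30,-30)]).round())
E
```

```text
t 2.2 pos [ 485.8 -128.7  221.5] F [ 0.6  0.7 -0.5] w 87.8
shift mm [  3.2  26.  -32.1] turn deg [ 1.7 -0.3  0. ]
[[507.  35.]
 [457. 293.]
 [265. 290.]
 [270.  23.]] [[320. 139.]
 [314. 224.]]
```

View pics/w1.png

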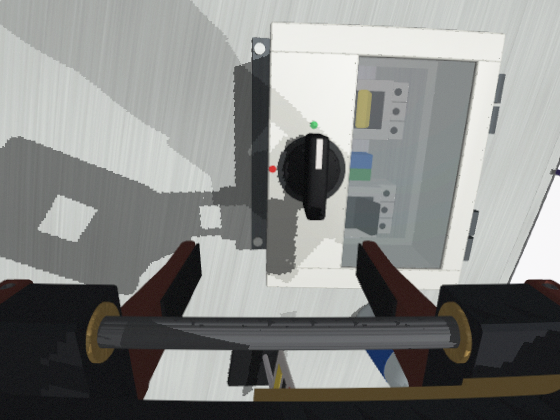

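The lid corners are at (503,34), (460,290), (267,288) and (271,23), and the wing runs from (317,135) to (315,220). These are within 4 px of the projection, so the fit holds. I'll centre over the knob, then descend.

Request:
carry_out --pt "0.001 0.013 -0.016 0.9 0 0" --pt "0.002 0.013 -0.016 0.9 0 0" --pt "0.02 0 0 0 0 0" --pt "0 0 0 0 0 0"

```text
t: 2.75
ee_pos: [507.8, -90.1, 204.3]
orientation: [1.175, 1.162, -0.903]
ft_force: [-0.1, 0.1, -0.8]
width: 88.1
```

```bash
python3 go.py 11
```

```text
t 2.75 pos [507.8 -90.1 204.3] F [-0.1  0.1 -0.8] w 88.1
shift mm [63.  -0.1  0.8] turn deg [-0.5 -0.3  0.1]
```

Request:
carry_out --pt "0.02 0 0 0 0 0" --pt "0.02 0 0 0 0 0" --pt "0.015 0 0 0 0 0" --pt "0.007 0 0 0 0 0" --pt "0 0 0 0 0 0"

```text
t: 3.38
ee_pos: [522.1, -88.1, 144.5]
orientation: [1.181, 1.157, -0.907]
ft_force: [0.3, -0.2, 0.5]
width: 87.9
```

Request:
carry_out --pt "0 0 0 0 0 0" --pt "0 0 0 0 0 0" --pt "0 0 0 0 0 0" --pt "0 0 0 0 0 0" --pt "0 0 0 0 0 0" --pt "0 0 0 0 0 0" --grip 1

```text
t: 4.12
ee_pos: [522.9, -88.5, 146.3]
orientation: [1.181, 1.154, -0.906]
ft_force: [1.0, -1.3, 0.3]
width: 31.2
```

```bash
python3 go.py 11; python3 -c "
from workcell import ctrl;print(ctrl.get_obs()['moment'],ctrl.get_obs()['qpos'])"
```

```text
t 4.12 pos [522.9 -88.5 146.3] F [ 1.  -1.3  0.3] w 31.2
shift mm [ 3.2 -2.9 -0.9] turn deg [-0.8 -0.1 -0.2]
[-0.08084806 -0.00304918 -0.0103535 ] [-0.24485922  0.32657864  2.02651814  0.16616251  0.60300368 -0.56219477]
```

Request:
carry_out --pt "0.002 -0.001 0 0 0 0" --pt "0 0 0 0 0 0" --pt "0 0 0 0 0 0" --pt "0 0 0 0 0 0"

```text
t: 4.62
ee_pos: [521.5, -88.6, 143.7]
orientation: [1.18, 1.156, -0.906]
ft_force: [-1.0, -0.8, 0.9]
width: 13.8
```

Request:
carry_out --pt "0.005 0 0 0 0 0" --pt "0.005 0 0 0 0 0"

```text
t: 4.88
ee_pos: [522.7, -88.6, 136.5]
orientation: [1.178, 1.156, -0.905]
ft_force: [-20.8, -4.2, 39.3]
width: 14.0
```

```bash
python3 go.py 11; python3 -c "
from workcell import ctrl;print(ctrl.get_obs()['moment'],ctrl.get_obs()['qpos'])"
```

```text
t 4.88 pos [522.7 -88.6 136.5] F [-20.8  -4.2  39.3] w 14.0
shift mm [-6.4 -0.6 -1. ] turn deg [-0.7 -0.1 -0.1]
[-0.28651174  1.44989552  0.32949781] [-0.24461135  0.34427789  2.0313692   0.16950406  0.58238153 -0.56979466]
```

Fully pressed at 44 N, which is more than needed. I'll ease off to about 25 N and turn.

Request:
carry_out --pt "0.003 0 0 0 0 0" --pt "0.003 0 0 -4 0 0"

```text
t: 5.12
ee_pos: [523.3, -88.8, 135.5]
orientation: [1.12, 1.178, -0.856]
ft_force: [-21.8, 0.5, 42.2]
width: 13.7
```

```bash
python3 go.py 6 0 -0.027; python3 -c "
from workcell import ctrl;print(ctrl.get_obs()['moment'])"
```

```text
t 5.12 pos [523.3 -88.8 135.5] F [-21.8   0.5  42.2] w 13.7
shift mm [ 1.5 -1.2 -1.4] turn deg [ 3.4 -0.1  1.3]
[0.38595655 1.49588283 0.18111987]
```

Request:
carry_out --pt "0.001 -0.001 0 -6 0 0"

```text
t: 5.25
ee_pos: [523.4, -88.8, 136.4]
orientation: [1.035, 1.206, -0.782]
ft_force: [-4.1, 6.9, 14.4]
width: 13.7
```

```bash
python3 go.py 6 0 -0.027; python3 -c "
from workcell import ctrl;print(ctrl.get_obs()['moment'])"
```

```text
t 5.25 pos [523.4 -88.8 136.4] F [-4.1  6.9 14.4] w 13.7
shift mm [ 2.3 -1.4 -1.6] turn deg [ 9.6 -0.2  1.1]
[ 1.32683821 -0.50734381  0.18493314]
```

Request:
carry_out --pt "0.003 0 0 0 0 0" --pt "0.002 0 0 0 0 0"

```text
t: 5.5
ee_pos: [523.7, -88.6, 135.6]
orientation: [1.034, 1.206, -0.78]
ft_force: [-18.3, -1.9, 31.3]
width: 13.7
```

Request:
carry_out --pt "0.002 0 0 -6 0 0"

```text
t: 5.62
ee_pos: [524.0, -88.5, 135.7]
orientation: [0.947, 1.233, -0.707]
ft_force: [-14.0, 1.3, 27.7]
width: 13.7
```

```bash
python3 go.py 6 0 -0.027; python3 -c "
from workcell import ctrl;print(ctrl.get_obs()['moment'])"
```

```text
t 5.62 pos [524.  -88.5 135.7] F [-14.    1.3  27.7] w 13.7
shift mm [ 1.5 -1.7 -1.7] turn deg [15.7 -0.2  1. ]
[0.59185498 0.76433024 0.11491549]
```

Request:
carry_out --pt "0.002 0 0 -8 0 0" --pt "0.002 0 0 -8 0 0"

```text
t: 5.88
ee_pos: [524.9, -87.9, 136.0]
orientation: [0.711, 1.292, -0.511]
ft_force: [-14.3, 1.6, 28.3]
width: 14.2
```

```bash
python3 go.py 6 0 -0.027; python3 -c "
from workcell import ctrl;print(ctrl.get_obs()['moment'])"
```

```text
t 5.88 pos [524.9 -87.9 136. ] F [-14.3   1.6  28.3] w 14.2
shift mm [ 1.5 -2.3 -2.3] turn deg [32.2 -0.3  0.8]
[0.72537229 0.951825   0.21978174]
```

The knob is past 0.25 rad without jamming. Continuing the turn.

Request:
carry_out --pt "0.002 -0.0005 -0.0005 -9 0 0" --pt "0.002 -0.0005 -0.0005 -9 0 0" --pt "0.002 -0.0005 -0.0005 -9 0 0"

```text
t: 6.25
ee_pos: [525.9, -86.3, 136.3]
orientation: [0.308, 1.341, -0.179]
ft_force: [-11.8, 6.0, 28.6]
width: 13.7
```

```bash
python3 go.py 6 0 -0.027; python3 -c "
from workcell import ctrl;print(ctrl.get_obs()['moment'])"
```

```text
t 6.25 pos [525.9 -86.3 136.3] F [-11.8   6.   28.6] w 13.7
shift mm [ 1.5 -2.7 -3.6] turn deg [59.9 -0.4  0.3]
[1.33302012 0.6648036  0.26358342]
```

Request:
carry_out --pt "0.002 -0.0005 -0.0005 -9 0 0" --pt "0.002 -0.0005 -0.0005 -9 0 0" --pt "0.002 -0.0005 -0.0005 -8 0 0"

```text
t: 6.62
ee_pos: [526.0, -84.5, 136.4]
orientation: [-0.082, 1.336, 0.139]
ft_force: [-14.0, 6.5, 30.2]
width: 13.8
```

```bash
python3 go.py 6 1.57 -0.027; python3 -c "
from workcell import ctrl;print(ctrl.get_obs()['moment'],ctrl.get_obs()['qpos'])"
```

```text
t 6.62 pos [526.  -84.5 136.4] F [-14.    6.5  30.2] w 13.8
shift mm [ 1.4 -2.7 -4.9] turn deg [-3.3 -0.1 -0.4]
[1.3408292  1.06862107 0.22781839] [-0.24366988  0.3430019   2.03973569  0.20280236  0.5585179  -2.12222319]
```

Request:
carry_out --pt "0.002 -0.0005 -0.0005 -3 0 0" --pt "0.002 0 0 -2 0 0" --pt "0 0 0 0 0 0" --pt "-0.003 0 0 0 0 0" --pt "-0.003 0 0 0 0 0" --pt "0 0 0 0 0 0"

```text
t: 7.38
ee_pos: [525.9, -84.0, 144.6]
orientation: [-0.154, 1.323, 0.198]
ft_force: [-0.9, 0.6, 1.8]
width: 14.4
```

```bash
python3 go.py 11 1.57 0.04; python3 -c "
from workcell import ctrl;print(ctrl.get_obs()['moment'],ctrl.get_obs()['qpos'])"
```

```text
t 7.38 pos [525.9 -84.  144.6] F [-0.9  0.6  1.8] w 14.4
shift mm [-5.2 -2.6 -5.2] turn deg [ 1.6  4.1 -0.4]
[-0.07199023  0.35716341 -0.39901892] [-0.24528906  0.32685193  2.03894523  0.20638584  0.57100898 -2.21077923]
```

The lid is released and ajar. Next I'll work out the arc about the hinge, which is a constant twist in the tool frame.

```bash
cat > arc.py <<'E'
import sys
from h import *
from workcell import ctrl
p=np.load("p.npy");o=ctrl.get_obs();r0=R.from_rotvec(o["orientation"]);e=np.array(o["ee_pos"])
a=np.deg2rad(float(sys.argv[1]));rot=R.from_rotvec(a*lidR(p).apply([0,1,0]));H=lidpt(p,0,0,0)
print("arc: shift mm",np.round(r0.inv().apply(rot.apply(e-H)+H-e),2),"turn",np.round((r0.inv()*rot*r0).as_rotvec(degrees=True),2))
q=lidR(p).inv().apply(e-H);print("tcp in lid0 frame",q.round(1),"t",round(o["t"],2),"F",np.round(o["ft_force"],1),"w",round(o["width"],1),"q",np.round(o["qpos"],2))
x=r0.apply([1,0,0]);print("tool x in lid0",lidR(p).inv().apply(x).round(3))
E
python3 arc.py 6
```

```text
arc: shift mm [-14.18   0.02   3.47] turn [0.05 6.   0.17]
tcp in lid0 frame [-137.8    2.8   21.7] t 7.38 F [-0.9  0.6  1.8] w 14.4 q [-0.25  0.33  2.04  0.21  0.57 -2.21]
tool x in lid0 [ 0.032  0.008 -0.999]
```

Request:
carry_out --pt "-0.014 0 0.003 0 6 0" --pt "-0.014 0 0.003 0 6 0"

```text
t: 7.62
ee_pos: [526.7, -84.1, 172.6]
orientation: [-0.175, 1.535, 0.182]
ft_force: [8.2, 11.9, -7.4]
width: 14.1
```

```bash
python3 arc.py 6
```

```text
arc: shift mm [-14.27  -0.05   3.31] turn [0.01 6.   0.15]
tcp in lid0 frame [-131.2    2.6   48.9] t 7.62 F [ 8.2 11.9 -7.4] w 14.1 q [-0.19  0.35  1.89  0.02  0.88 -2.  ]
tool x in lid0 [-0.18   0.002 -0.984]
```

Request:
carry_out --pt "-0.014 0 0.0033 0 6 0" --pt "-0.014 0 0.0033 0 6 0" --pt "-0.014 0 0.0033 0 6 0" --pt "-0.014 0 0.0033 0 6 0"

```text
t: 8.12
ee_pos: [545.6, -79.9, 226.0]
orientation: [-0.224, 1.968, 0.148]
ft_force: [-0.5, -1.1, -1.8]
width: 14.0
```

```bash
python3 arc.py 6
```

```text
arc: shift mm [-14.38  -0.19   2.93] turn [-0.05  6.    0.13]
tcp in lid0 frame [-101.1    2.9   97.2] t 8.12 F [-0.5 -1.1 -1.8] w 14.0 q [-0.1   0.51  1.55 -0.13  1.48 -1.86]
tool x in lid0 [-0.578 -0.009 -0.816]
```

Request:
carry_out --pt "-0.0143 0 0.003 0 6 0" --pt "-0.0143 0 0.003 0 6 0" --pt "-0.0143 0 0.003 0 6 0" --pt "-0.0143 0 0.003 0 6 0"

```text
t: 8.62
ee_pos: [584.5, -71.7, 268.3]
orientation: [-0.271, 2.405, 0.102]
ft_force: [-2.7, -3.0, 1.4]
width: 14.4
```

```bash
python3 arc.py 6; python3 - <<'E'
from workcell import ctrl
import cv2
cv2.imwrite("pics/s2.png",ctrl.get_image("side")["pixels"])
E
```

```text
arc: shift mm [-14.5   -0.26   2.61] turn [-0.09  6.    0.08]
tcp in lid0 frame [-53.4   3.1 130.3] t 8.62 F [-2.7 -3.   1.4] w 14.4 q [-0.04  0.76  1.18 -0.22  2.02 -1.84]
tool x in lid0 [-0.87  -0.016 -0.492]
```

View pics/s2.png

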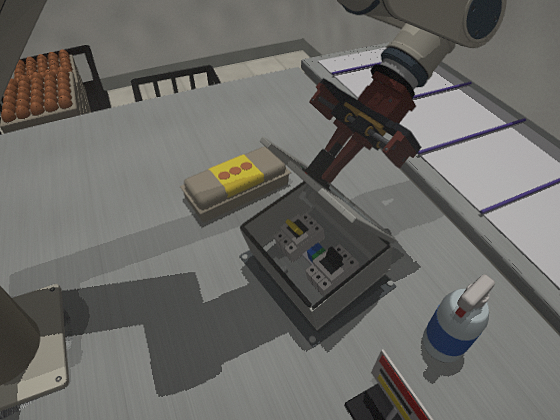

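The lid is about 60° open with the knob held at (320,165), and both handles at (295,228) and (333,258) are visible. The arm still has range, so I'll open further.

Request:
carry_out --pt "-0.0145 0 0.0026 0 6 0" --pt "-0.0145 0 0.0026 0 6 0" --pt "-0.0145 0 0.0026 0 6 0"

```text
t: 9.05
ee_pos: [623.9, -63.4, 287.8]
orientation: [-0.307, 2.737, 0.059]
ft_force: [0.3, -5.5, 3.9]
width: 13.7
```

```bash
python3 arc.py 6
```

```text
arc: shift mm [-14.6   -0.28   2.37] turn [-0.11  6.    0.04]
tcp in lid0 frame [-10.    3.2 141. ] t 9.05 F [ 0.3 -5.5  3.9] w 13.7 q [-0.01  0.97  0.91 -0.33  2.4  -1.91]
tool x in lid0 [-0.984 -0.018 -0.178]
```

At about 1.4 rad the lid is open far enough. I'll save this grasp pose for the return, let go, and slide up along the wing to clear the lid.

Request:
carry_out --pt "0 0 0 0 0 0" --pt "0 0 0 0 0 0"

```text
t: 9.3
ee_pos: [624.1, -63.4, 287.7]
orientation: [-0.306, 2.746, 0.057]
ft_force: [-0.2, 1.0, 4.9]
width: 14.0
```

```bash
python3 - <<'E'
from h import *
from workcell import ctrl
o=ctrl.get_obs();json.dump({k:np.array(v).tolist() for k,v in o.items()},open("grasp.json","w"))
r=R.from_rotvec(o["orientation"]);print(np.round(r.as_matrix(),3),o["ee_pos"],o["ft_force"])
p=np.load("p.npy")
th=np.deg2rad(82);u=lidR(p,th)
print("lid up dir in tool",r.inv().apply(u.apply([-1,0,0])).round(3))
for hd in(50,-50):
  for lean in(-.45,.45):
    # pivot: 90 from hinge, nose top 37 below lid; pivot 4 below nose top ->30 to tip
    print(hd,lean,"tip",lidpt(p,-90+30*np.sin(lean),hd,-41+30*np.cos(lean)).round(1))
E
```

```text
[[-0.906 -0.22   0.362]
 [-0.205  0.976  0.08 ]
 [-0.371 -0.001 -0.929]] [624.09300635 -63.43627206 287.67575742] [-0.16160503  1.04049758  4.89332469]
lid up dir in tool [-0.031  0.005 -1.   ]
50 -0.45 tip [556.9 -29.5 116.9]
50 0.45 tip [581.9 -24.3 122.3]
-50 -0.45 tip [ 577.1 -127.4  116.9]
-50 0.45 tip [ 602.1 -122.2  122.3]
```

Request:
carry_out --pt "0 0 0 0 0 0" --pt "0 0 0 0 0 0" --pt "0 0 0 0 0 0" --pt "0 0 0 0 0 0" --grip 0.4

```text
t: 9.8
ee_pos: [623.9, -63.9, 285.6]
orientation: [-0.307, 2.747, 0.058]
ft_force: [-1.5, 0.1, -0.1]
width: 49.7
```

Request:
carry_out --pt "-0.005 0 -0.03 0 0 0" --pt "-0.005 0 -0.03 0 0 0" --pt "-0.005 0 -0.03 0 -4 0" --pt "-0.005 0 -0.03 0 -8 0" --pt "0 0 -0.01 0 -10 0" --pt "0 0 0 0 -10 0" --pt "0 0 0 0 -10 0" --pt "0 0 0 0 -10 0" --grip 1

```text
t: 10.8
ee_pos: [590.8, -70.9, 419.8]
orientation: [-0.206, 1.817, 0.156]
ft_force: [-0.2, -0.4, 0.0]
width: 0.7
```

```bash
python3 arc.py 6;python3 -c "
from workcell import ctrl;print(ctrl.get_obs()['ee_pos'])"
```

```text
arc: shift mm [-13.13  -0.6   25.91] turn [-0.05  6.    0.12]
tcp in lid0 frame [-15.7   2.6 277.1] t 10.8 F [-0.2 -0.4  0. ] w 0.7 q [-0.1   0.35  1.31 -0.08  1.72 -1.89]
tool x in lid0 [-0.448 -0.008 -0.894]
[590.81645964 -70.88864437 419.75068787]
```

```bash
cat > hd.py <<'E'
import sys
from h import *
p=np.load("p.npy")
u,v,w,b=map(float,sys.argv[1:5])  # TCP in locked-lid frame, tilt deg
L=lidR(p);b=np.deg2rad(b)
rel(lidpt(p,u,v,w),tool(L.apply([0,1,0]),L.apply([np.sin(b),0,-np.cos(b)])))
E
python3 hd.py -132 50 60 8; python3 - <<'E'
from h import *
from workcell import ctrl
d=ctrl.get_image("side");p=np.load("p.npy");im=d["pixels"].copy()
for v in(50,-50):
  for l in(-.45,.45):
    q=proj(d,[lidpt(p,-90+30*np.sin(l),v,-41+30*np.cos(l))])[0];print(v,l,q.round(1))
c=cv2.resize(im[60:340,210:450],None,fx=2.1,fy=2.1,interpolation=cv2.INTER_CUBIC);cv2.imwrite("pics/s3.png",c)
E
```

```text
t 10.8 pos [590.8 -70.9 419.8] F [-0.2 -0.4  0. ] w 0.7
shift mm [245.8  49.4  -5.8] turn deg [  1.2 -34.6   0.1]
50 -0.45 [290.4 226.1]
50 0.45 [301.3 218.2]
-50 -0.45 [324.8 261.6]
-50 0.45 [336.3 252.8]
```

View pics/s3.png

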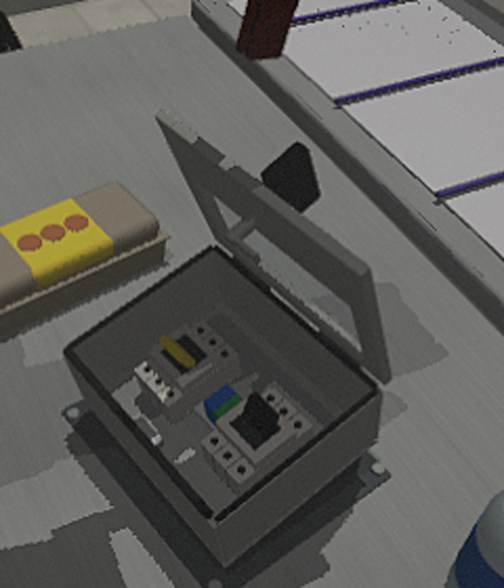

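The lid stands open. The yellow handle is at about (295,228) in side-image pixels and leans to the front. The black one at (335,253) leans to the hinge, so it is on. Orienting the tool for the flip.

Request:
carry_out --pt "0 0 -0.03 0 -8.8 0" --pt "0 0.02 -0.03 0 -8.8 0" --pt "0 0.02 -0.03 0 -8.8 0" --pt "0 0.01 -0.02 0 -8.8 0" --pt "0 0 0 0 0 0"

```text
t: 11.48
ee_pos: [466.7, -46.2, 424.8]
orientation: [-0.139, 1.189, 0.195]
ft_force: [-1.1, -0.7, 0.4]
width: 0.3
```

```bash
python3 hd.py -132 50 60 8
```

```text
t 11.47 pos [466.7 -46.2 424.8] F [-1.1 -0.7  0.4] w 0.3
shift mm [242.3  -1.7 -44.1] turn deg [ 1.3  1.5 -0.2]
```

Request:
carry_out --pt "0.02 0 -0.044 1.3 1.5 0" --pt "0.055 0 0 0 0 0" --pt "0.055 0 0 0 0 0" --pt "0.055 0 0 0 0 0" --pt "0.045 0 0 0 0 0" --pt "0 0 0 0 0 0"

```text
t: 12.22
ee_pos: [514.7, -40.4, 193.9]
orientation: [-0.131, 1.217, 0.182]
ft_force: [0.2, -0.7, 1.2]
width: 0.8
```

```bash
python3 hd.py -132 50 -25 8; python3 - <<'E'
from workcell import ctrl
import cv2,numpy as np
a=ctrl.get_image("wrist")["pixels"];b=ctrl.get_image("side")["pixels"][150:290,230:370]
c=np.zeros((420,800,3),np.uint8);c[:,:380]=cv2.resize(a,(380,285),interpolation=cv2.INTER_AREA).repeat(1,0)[:0] if 0 else 0
c[:285,:380]=cv2.resize(a,(380,285),interpolation=cv2.INTER_AREA);c[:,380:]=cv2.resize(b,(420,420),interpolation=cv2.INTER_CUBIC)
cv2.imwrite("pics/m4.png",c)
E
```

```text
t 12.22 pos [514.7 -40.4 193.9] F [ 0.2 -0.7  1.2] w 0.8
shift mm [ 94.1   2.3 -15.6] turn deg [0.4 0.  0. ]
```

View pics/m4.png

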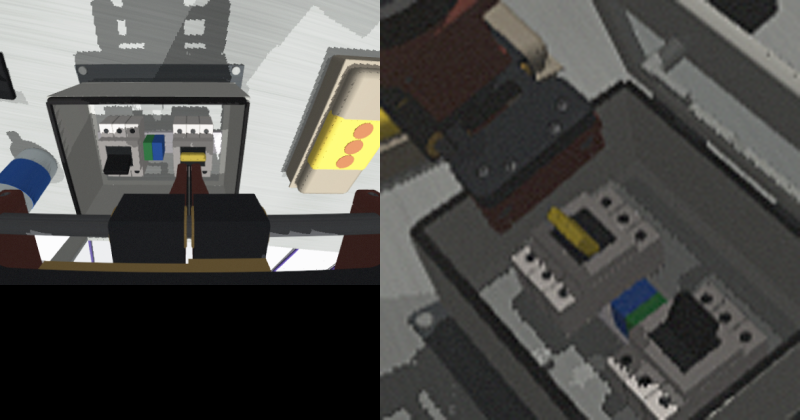

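In the wrist view the closed fingertips at (188,175) line up sideways with the yellow handle at (192,157). I'll shift 16 mm to the front, then descend in front of the handle.

Request:
carry_out --pt "0.03 0.002 -0.017 0 0 0" --pt "0.03 0 0 0 0 0" --pt "0.015 0 0 0 0 0" --pt "0 0 0 0 0 0"

```text
t: 12.82
ee_pos: [532.5, -38.4, 129.2]
orientation: [-0.136, 1.196, 0.179]
ft_force: [0.4, 0.1, 0.2]
width: 0.4
```

```bash
python3 hd.py -132 50 -25 8
```

```text
t 12.82 pos [532.5 -38.4 129.2] F [0.4 0.1 0.2] w 0.4
shift mm [ 27.    4.1 -10.8] turn deg [0.6 1.2 0.4]
```

Request:
carry_out --pt "0.005 0.004 -0.012 0 1 0" --pt "0.008 0 0 0 0 0" --pt "0.012 0 0 0 0 0" --pt "0 0 0 0 0 0"

```text
t: 13.32
ee_pos: [530.2, -35.3, 102.7]
orientation: [-0.138, 1.21, 0.178]
ft_force: [-0.2, 0.2, -0.9]
width: 0.1
```

```bash
python3 hd.py -132 50 -25 8
```

```text
t 13.32 pos [530.2 -35.3 102.7] F [-0.2  0.2 -0.9] w 0.1
shift mm [2.8 0.3 0.3] turn deg [0.7 0.3 0.5]
```

Now push towards the hinge, sliding along the lid direction.

Request:
carry_out --pt "0.001 0 0.008 0 0 0" --pt "0 0 0.008 0 0 0" --pt "0 0 0.008 0 0 0"

```text
t: 13.7
ee_pos: [552.3, -30.0, 109.7]
orientation: [-0.138, 1.213, 0.179]
ft_force: [-5.9, -1.3, 1.7]
width: 0.8
```

```bash
python3 hd.py -96 50 -25 8
```

```text
t 13.7 pos [552.3 -30.  109.7] F [-5.9 -1.3  1.7] w 0.8
shift mm [ 6.7 -0.5 12.2] turn deg [0.6 0.1 0.4]
```

Request:
carry_out --pt "0.002 0 0.006 0 0 0" --pt "0.001 0 0.006 0 0 0" --pt "0 0 0.004 0 0 0"

```text
t: 14.08
ee_pos: [565.6, -26.2, 111.7]
orientation: [-0.138, 1.22, 0.181]
ft_force: [-3.9, -1.8, -1.0]
width: 0.7
```

```bash
python3 hd.py -96 50 -25 8
```

```text
t 14.07 pos [565.6 -26.2 111.7] F [-3.9 -1.8 -1. ] w 0.7
shift mm [ 3.9 -1.4 -1.5] turn deg [ 0.7 -0.2  0.2]
```

Continue until the force rises at the stop.

Request:
carry_out --pt "0.001 0 0.004 0 0 0" --pt "0 0 0.003 0 0 0"

```text
t: 14.32
ee_pos: [566.9, -25.4, 111.4]
orientation: [-0.138, 1.231, 0.183]
ft_force: [-14.9, -13.0, 9.3]
width: 0.6
```

```bash
python3 hd.py -96 50 -25 8
```

```text
t 14.32 pos [566.9 -25.4 111.4] F [-14.9 -13.    9.3] w 0.6
shift mm [ 3.1 -1.9 -2.7] turn deg [ 0.7 -0.9  0.1]
```

That's the stop at about 20 N. I'll back off, rise and check.

Request:
carry_out --pt "0 0 -0.008 0 0 0" --pt "-0.01 0 -0.015 0 0 0" --pt "-0.04 0 -0.01 0 0 0" --pt "-0.055 0 0 0 0 0" --pt "-0.055 0 0 0 0 0" --pt "-0.055 0 0 0 0 0"

```text
t: 15.08
ee_pos: [461.2, -46.1, 306.6]
orientation: [-0.137, 1.237, 0.184]
ft_force: [0.1, 0.8, -0.5]
width: 0.4
```

```bash
python3 - <<'E'
from workcell import ctrl
import cv2
print(ctrl.get_obs()["ft_force"],ctrl.get_obs()["ee_pos"])
c=ctrl.get_image("side")["pixels"][60:340,210:450]
cv2.imwrite("pics/s5.png",cv2.resize(c,None,fx=2.1,fy=2.1,interpolation=cv2.INTER_CUBIC))
E
```

```text
[ 0.14135232  0.81782372 -0.50946822] [461.20244861 -46.06251928 306.58803484]
```

View pics/s5.png

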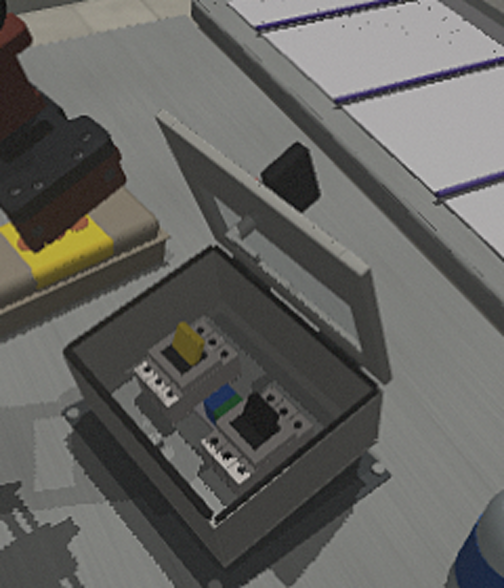

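Both handles now lean the same way to the hinge: yellow tip at crop (185,325), black at (262,397). Both match the "on" projections within 4 px, and the lid hasn't moved. Now back to the knob by the reverse route.

Request:
carry_out --pt "-0.05 0 0 0 0 0" --pt "-0.06 -0.01 0.02 0 10 0" --pt "-0.03 -0.01 0.03 0 10 0" --pt "0 0 0.04 0 10 0" --grip 0.4

```text
t: 15.62
ee_pos: [506.4, -54.6, 460.3]
orientation: [-0.193, 1.729, 0.146]
ft_force: [0.4, -0.3, 0.4]
width: 36.8
```

```bash
cat > g.py <<'E'
import sys
from h import *
g=json.load(open("grasp.json"));r=R.from_rotvec(g["orientation"])
rel(np.array(g["ee_pos"])+r.apply(list(map(float,sys.argv[1:4]))),r)
E
python3 g.py -20 0 -135
```

```text
t 15.62 pos [506.4 -54.6 460.3] F [ 0.4 -0.3  0.4] w 36.8
shift mm [ 26.1 -33.1  87.2] turn deg [-0.8 58.6  0.1]
```

Request:
carry_out --pt "-0.015 -0.016 0.043 0 0 0" --pt "-0.015 -0.016 0.043 0 0 0" --pt "0 0 0 0 10 0" --pt "0 0 0 0 10 0" --pt "0 0 0 0 10 0" --pt "0 0 0 0 10 0" --pt "0 0 0 0 10 0" --pt "0 0 0 0 8 0"

```text
t: 16.62
ee_pos: [605.6, -64.7, 476.9]
orientation: [-0.302, 2.76, 0.043]
ft_force: [0.1, -1.1, 0.1]
width: 52.8
```

```bash
python3 g.py -15 0 -120
```

```text
t 16.62 pos [605.6 -64.7 476.9] F [ 0.1 -1.1  0.1] w 52.8
shift mm [37.3 -2.1 63.1] turn deg [-0.5 -0.8 -0.1]
```

Request:
carry_out --pt "0.018 -0.002 0.02 0 -0.8 0" --pt "0.018 0 0.02 0 0 0" --pt "0 0 0.023 0 0 0" --pt "0 0 0 0 0 0"

```text
t: 17.12
ee_pos: [595.7, -69.1, 398.0]
orientation: [-0.303, 2.755, 0.051]
ft_force: [0.0, 0.7, 0.2]
width: 52.3
```

```bash
python3 g.py -8 0 0
```

```text
t 17.12 pos [595.7 -69.1 398. ] F [0.  0.7 0.2] w 52.3
shift mm [ 5.000e+00 -1.000e-01  1.133e+02] turn deg [-0.2 -0.5 -0.1]
```

Request:
carry_out --pt "-0.002 0 0.03 0 0 0" --pt "-0.002 0 0.03 0 0 0" --pt "0 0 0 0 0 0"

```text
t: 17.5
ee_pos: [622.8, -63.5, 345.7]
orientation: [-0.303, 2.749, 0.051]
ft_force: [-0.5, 0.3, 0.2]
width: 52.9
```

```bash
python3 g.py -8 0 0
```

```text
t 17.5 pos [622.8 -63.5 345.7] F [-0.5  0.3  0.2] w 52.9
shift mm [12.1  0.  54.4] turn deg [-0.2 -0.2 -0.1]
```

Request:
carry_out --pt "0.001 0 0.025 0 0 0" --pt "0.003 0 0.022 0 0 0" --pt "0.003 0 0.007 0 0 0" --pt "0.005 0 0 0 0 0" --pt "0 0 0 0 0 0"

```text
t: 18.12
ee_pos: [632.3, -61.9, 290.6]
orientation: [-0.303, 2.745, 0.05]
ft_force: [0.0, -0.9, 0.7]
width: 52.6
```

```bash
python3 g.py 0 0 0
```

```text
t 18.12 pos [632.3 -61.9 290.6] F [ 0.  -0.9  0.7] w 52.6
shift mm [ 8.8  0.3 -0.4] turn deg [-0.3  0.  -0.1]
```

Request:
carry_out --pt "0.007 0 0 0 0 0" --pt "0 0 0 0 0 0"

```text
t: 18.38
ee_pos: [625.5, -63.5, 289.0]
orientation: [-0.303, 2.744, 0.049]
ft_force: [0.1, 0.8, -0.1]
width: 52.6
```

Request:
carry_out --pt "0 0 0 0 0 0" --pt "0 0 0 0 0 0" --pt "0 0 0 0 0 0" --pt "0 0 0 0 0 0" --pt "0 0 0 0 0 0" --pt "0 0 0 0 0 0" --grip 1

```text
t: 19.12
ee_pos: [625.6, -63.2, 289.8]
orientation: [-0.302, 2.743, 0.05]
ft_force: [0.2, -0.0, -0.2]
width: 13.9
```

```bash
python3 g.py 0 0 0; python3 arc.py -6
```

```text
t 19.12 pos [625.6 -63.2 289.8] F [ 0.2 -0.  -0.2] w 13.9
shift mm [2.2 0.1 1.4] turn deg [-0.3  0.2 -0.1]
arc: shift mm [14.91  0.23 -0.98] turn [ 0.09 -6.    0.  ]
tcp in lid0 frame [ -7.9   3.1 142.6] t 19.12 F [ 0.2 -0.  -0.2] w 13.9 q [-0.01  0.98  0.9  -0.33  2.41 -1.9 ]
tool x in lid0 [-0.985 -0.016 -0.173]
```

Gripped at 13.9 mm. Lowering along the arc.

Request:
carry_out --pt "0.0149 0 -0.001 0 -6 0" --pt "0.0149 0 -0.001 0 -6 0" --pt "0.0149 0 -0.001 0 -6 0" --pt "0.0149 0 -0.001 0 -6 0"

```text
t: 19.62
ee_pos: [574.1, -73.9, 262.3]
orientation: [-0.255, 2.317, 0.102]
ft_force: [1.6, -1.1, -2.2]
width: 13.7
```

```bash
python3 arc.py -6
```

```text
arc: shift mm [14.85  0.21 -1.14] turn [ 0.08 -6.   -0.03]
tcp in lid0 frame [-65.1   3.  126.6] t 19.62 F [ 1.6 -1.1 -2.2] w 13.7 q [-0.05  0.7   1.26 -0.2   1.91 -1.83]
tool x in lid0 [-0.823 -0.014 -0.568]
```

Request:
carry_out --pt "0.0148 0 -0.0011 0 -6 0" --pt "0.0148 0 -0.0011 0 -6 0" --pt "0.0148 0 -0.0011 0 -6 0" --pt "0.0148 0 -0.0011 0 -6 0" --pt "0.0148 0 -0.0011 0 -6 0"

```text
t: 20.25
ee_pos: [532.0, -82.8, 201.2]
orientation: [-0.195, 1.776, 0.149]
ft_force: [3.4, 1.0, -4.3]
width: 14.0
```

```bash
python3 arc.py -6
```

```text
arc: shift mm [14.78  0.13 -1.31] turn [ 0.05 -6.   -0.05]
tcp in lid0 frame [-119.9    2.8   75.7] t 20.25 F [ 3.4  1.  -4.3] w 14.0 q [-0.13  0.42  1.71 -0.08  1.21 -1.88]
tool x in lid0 [-0.41  -0.008 -0.912]
```

Request:
carry_out --pt "0.0148 0 -0.0013 0 -6 0" --pt "0.0148 0 -0.0013 0 -6 0" --pt "0.0148 0 -0.0013 0 -6 0"

```text
t: 20.62
ee_pos: [523.8, -84.6, 157.6]
orientation: [-0.16, 1.45, 0.168]
ft_force: [5.1, 10.4, -3.4]
width: 13.9
```

```bash
python3 arc.py -6
```

```text
arc: shift mm [14.74  0.1  -1.49] turn [ 0.03 -6.   -0.05]
tcp in lid0 frame [-137.2    2.6   34.8] t 20.62 F [ 5.1 10.4 -3.4] w 13.9 q [-0.21  0.33  1.96  0.06  0.74 -2.03]
tool x in lid0 [-0.095 -0.006 -0.995]
```

Request:
carry_out --pt "0.008 0 -0.0008 0 -3.5 0" --pt "0.006 0 -0.0005 0 -2.5 0" --pt "0.004 0 0 0 -1 0" --pt "0.004 0 0 0 0 0"

```text
t: 21.12
ee_pos: [525.1, -84.2, 137.9]
orientation: [-0.145, 1.323, 0.174]
ft_force: [-18.9, 1.7, 41.8]
width: 13.8
```

```bash
python3 arc.py -6; python3 go.py 5 1.57 -0.027
```

```text
arc: shift mm [14.68  0.08 -1.32] turn [ 0.03 -6.   -0.05]
tcp in lid0 frame [-139.9    2.8   15.4] t 21.12 F [-18.9   1.7  41.8] w 13.8 q [-0.24  0.34  2.05  0.19  0.54 -2.17]
tool x in lid0 [ 0.033 -0.005 -0.999]
t 21.12 pos [525.1 -84.2 137.9] F [-18.9   1.7  41.8] w 13.8
shift mm [ 4.1 -2.7 -4.6] turn deg [0.5 0.3 0.3]
```

Pressed to the stop again, as before. I'll hold about 28 N and turn back.

Request:
carry_out --pt "0.002 0 0 0 0 0" --pt "0.002 0 0 6 0 0" --pt "0.002 0 0 8 0 0"

```text
t: 21.5
ee_pos: [525.2, -85.0, 138.0]
orientation: [0.065, 1.331, 0.008]
ft_force: [-14.1, -3.8, 24.8]
width: 13.2
```

```bash
python3 go.py 5 1.57 -0.027; python3 arc.py 0 | sed -n 2p
```

```text
t 21.5 pos [525.2 -85.  138. ] F [-14.1  -3.8  24.8] w 13.2
shift mm [ 4.2 -3.  -3.9] turn deg [-13.7   0.4   0.3]
tcp in lid0 frame [-140.     2.    15.5] t 21.5 F [-14.1  -3.8  24.8] w 13.2 q [-0.24  0.34  2.05  0.19  0.54 -1.93]
```

Request:
carry_out --pt "0.0023 0 0 8 0 0" --pt "0.0023 0 0 8 0 0" --pt "0.0023 0 0 6 0 0"

```text
t: 21.88
ee_pos: [524.9, -86.5, 137.9]
orientation: [0.397, 1.316, -0.256]
ft_force: [-16.6, -1.1, 30.0]
width: 13.8
```

```bash
python3 go.py 5 1.57 -0.027; python3 arc.py 0 | sed -n 2p
```

```text
t 21.88 pos [524.9 -86.5 137.9] F [-16.6  -1.1  30. ] w 13.8
shift mm [ 4.2 -2.8 -2.8] turn deg [-36.3   0.6   0.3]
tcp in lid0 frame [-140.5    0.6   15.4] t 21.88 F [-16.6  -1.1  30. ] w 13.8 q [-0.24  0.34  2.05  0.19  0.54 -1.53]
```

Request:
carry_out --pt "0.0022 0 0 8 0 0" --pt "0.0022 0 0 8 0 0" --pt "0.0022 0 0 8 0 0"

```text
t: 22.25
ee_pos: [524.1, -87.7, 137.6]
orientation: [0.757, 1.258, -0.543]
ft_force: [-16.8, -2.3, 29.6]
width: 13.9
```

```bash
python3 go.py 5 1.57 -0.027; python3 arc.py 0 | sed -n 2p; python3 -c "
from workcell import ctrl;print(ctrl.get_obs()['moment'])"
```

```text
t 22.25 pos [524.1 -87.7 137.6] F [-16.8  -2.3  29.6] w 13.9
shift mm [ 4.2 -2.3 -1.7] turn deg [-60.9   0.7   0.3]
tcp in lid0 frame [-141.7   -0.4   15.4] t 22.25 F [-16.8  -2.3  29.6] w 13.9 q [-0.24  0.33  2.05  0.19  0.54 -1.1 ]
[-0.26096087  1.84991602  0.05466659]
```

Request:
carry_out --pt "0.0022 0 0 8 0 0" --pt "0.0022 0 0 8 0 0" --pt "0.0022 0 0 7 0 0" --pt "0.0022 0 0 5 0 0"

```text
t: 22.75
ee_pos: [522.5, -88.5, 137.2]
orientation: [1.171, 1.131, -0.876]
ft_force: [-17.4, 0.2, 30.1]
width: 14.0
```

```bash
python3 go.py 5 0 -0.027; python3 arc.py 0 | sed -n 2p; python3 -c "
from workcell import ctrl;print(ctrl.get_obs()['moment'])"
```

```text
t 22.75 pos [522.5 -88.5 137.2] F [-17.4   0.2  30.1] w 14.0
shift mm [ 4.2 -1.  -0.9] turn deg [ 0.4  0.6 -0.3]
tcp in lid0 frame [-143.5   -0.9   15.3] t 22.75 F [-17.4   0.2  30.1] w 14.0 q [-0.25  0.33  2.05  0.19  0.54 -0.6 ]
[0.12051458 1.76097334 0.2276699 ]
```

Turned back fully. I'll ease off, open the gripper and retreat.

Request:
carry_out --pt "0 0 0 0.5 0 0" --pt "-0.002 0 0 0 0 0" --pt "-0.002 0 0 0 0 0" --pt "0 0 0 0 0 0"

```text
t: 23.25
ee_pos: [521.9, -88.6, 142.2]
orientation: [1.176, 1.128, -0.881]
ft_force: [4.2, 0.5, -3.2]
width: 14.4
```

Request:
carry_out --pt "0 0 0 0 0 0" --pt "0 0 0 0 0 0" --pt "0 0 0 0 0 0" --pt "0 0 0 0 0 0" --pt "0 0 0 0 0 0" --grip 0.3

```text
t: 23.88
ee_pos: [521.9, -88.9, 142.2]
orientation: [1.176, 1.127, -0.881]
ft_force: [0.3, -0.4, 0.3]
width: 59.7
```

```bash
python3 arc.py 0 | sed -n 2p
```

```text
tcp in lid0 frame [-143.    -1.2   20.4] t 23.88 F [ 0.3 -0.4  0.3] w 59.7 q [-0.25  0.32  2.05  0.18  0.55 -0.59]
```

Request:
carry_out --pt "-0.02 0 0 0 0 0" --pt "-0.05 0 0 0 0 0" --pt "-0.06 0 0 0 0 0" --pt "-0.06 0 0 0 0 0" --pt "-0.03 -0.05 0 0 0 0" --pt "0 -0.06 0 0 0 0" --pt "0 -0.03 0 0 0 0" --pt "0 0 0 0 0 0"

```text
t: 24.88
ee_pos: [332.0, -125.4, 329.6]
orientation: [1.173, 1.123, -0.88]
ft_force: [0.5, -0.2, -0.4]
width: 61.3
```

```bash
python3 - <<'E'
from h import *
from workcell import ctrl
print(ctrl.get_obs()["t"],ctrl.get_obs()["ee_pos"],ctrl.get_obs()["ft_force"])
p=np.load("p.npy");ds=ctrl.get_image("side");dt=ctrl.get_image("top")
uv=[(0,110),(0,-110),(-180,-110),(-180,110)]
for th in(0,.04):print(th,proj(ds,[lidpt(p,u,v,10,th) for u,v in uv]).round(1).tolist())
a=ds["pixels"];o=cv2.imread("pics/side0.png")
c=np.zeros((560,800,3),np.uint8)
z=lambda m:cv2.resize(m[165:345,230:400],(400,424),interpolation=cv2.INTER_CUBIC)
c[:424,:400]=z(o);c[:424,400:]=z(a)
c[424:,:]=0;c[424:560,:181]=cv2.resize(dt["pixels"],(181,136));
t0=cv2.imread("pics/top0.png");c[424:560,200:381]=cv2.resize(t0,(181,136))
cv2.imwrite("pics/f.png",c)
for n,A,B in(("top",t0,dt["pixels"]),):
  for nm,(y0,y1,x0,x1) in dict(carton=(185,305,160,240),spray=(115,175,395,450),stand=(200,248,418,500)).items():
    print(nm,np.abs(A[y0:y1,x0:x1].astype(int)-B[y0:y1,x0:x1]).mean().round(2),cv2.phaseCorrelate(np.float64(A[y0:y1,x0:x1].mean(2)),np.float64(B[y0:y1,x0:x1].mean(2))))
E
```

```text
24.875 [ 332.01625439 -125.43486928  329.57039071] [ 0.54227369 -0.19088421 -0.40217981]
0 [[311.6, 170.9], [394.0, 241.9], [310.4, 309.2], [236.5, 222.8]]
0.04 [[311.7, 170.8], [394.2, 241.8], [310.2, 307.2], [235.7, 220.5]]
carton 3.02 ((-0.0016994234100309313, -0.003505511145945661), 1.0005235539159678)
spray 2.72 ((0.02867619028479851, 0.019957468414126822), 1.000548072034924)
stand 2.33 ((-0.014088712625586197, -0.014594291742906051), 1.0017662415296158)
```

View pics/f.png

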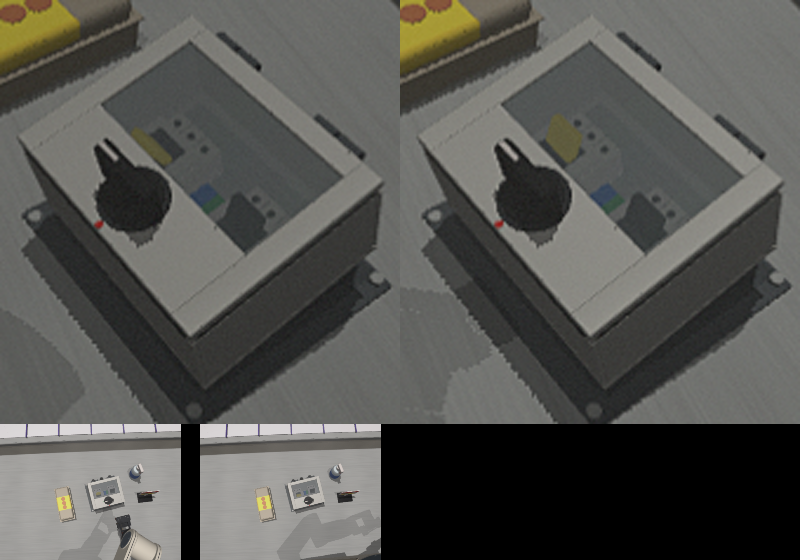

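The lid and knob look the same as in the starting picture: front corner at (592,335), wing parallel to the hinge. The yellow handle is on, the black one is still on, and the loose objects haven't moved. Handing in.

```bash
python3 -c "
from workcell import ctrl;print(ctrl.close_job())"
```

```text
the job is handed in; nothing more can be done
None
```

The job is done and handed in at about 25 s of the 72 s allowed. The yellow light switch is on, the black cooling switch is still on, and the lid is locked shut.

- **Unlocking:** I pushed the knob in to its stop and gave it the quarter turn at about 30 N, with no jam.
- **Switch:** I raised the lid by the knob to about 1.4 rad and let go. Then I pushed the yellow handle towards the hinge until it met its stop.
- **Locking:** I lowered the lid by the knob, pressed it in against the seal, turned the knob back to 0 without a jam, let go and backed off.

**Last checks:**
- **Lid, knob and switches:** in the side camera the lid and knob look the same as in the first picture. Before closing, both handles were within about 4 px of where "on" should be.
- **Loose objects:** the carton, spray bottle and price stand moved less than 0.05 px in the top camera.
- **Robot:** it was clear of everything, with the force reading near zero.

**Shortfalls:**
- **Push force:** while seating the knob it briefly reached about 44–47 N, more than needed. It was applied through the fingers gripping the knob, not the gripper's body. I eased it to about 30 N before the catch.
- **Lock check:** I judged the lock from the pictures and a slight upward pull of about 5 N as I eased off. I did not tug-test it separately.

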